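Swap the sealed reference for the long cell in a photometer's open light path

TASK

The photometer has just read its sealed reference jar. Slide the jar along the deck, without lifting or tipping it, from the ring under the light path onto the parking ring and let go of it; then take the longest of the three glass cells from the rack, touching it only on its two long frosted sides and never on the clear end windows, and hold it up in the light path where the jar was: upright, clear of everything, with the light passing through both end windows near their middle. Finish while still holding it there, the jar standing on the parking ring and everything else left where it was.

Things in the scene. Friction and masses are not known exactly. Their poses are not given: they have to be found in the camera images.
- photometer: open-deck bench photometer, fixed. Origin: on the bench, straight under the middle of the light path; y runs along the light (lamp at +y, receiver at -y), -x is its open front. Grey base plate spanning x -140..60, y -155..155 mm, flat deck 26 mm above the bench. Housings at both ends: |y| 81..151 mm, |x| up to 38 mm, tops 111 mm above the bench
- light_path (a point): middle of the light path, half way between the two lenses, 70 mm above the bench (44 above the deck). Axes as the photometer's: the light, about 6 mm across, runs level along y through this point. The lens barrels (37 mm diameter, collars 42 mm, on this axis) end at y = +57 and -57 mm from here: 114 mm are free between them
- beam_ring (a point): centre of the ring straight under the light path, on the deck surface (26 mm above the bench): thin dark circle, 70 mm diameter. The jar starts here, within a few mm
- park_ring (a point): centre of the parking ring: a like circle on the open front part of the deck, 95 mm towards the photometer's -x from the ring under the light path; on the deck surface. Nothing stands between the two rings
- ref_jar: Origin: centre of the underside. Sealed reference jar on the deck: round clear glass body 56 mm diameter and 54 mm high, short neck, white screw cap 53 mm diameter from 57 to 74 mm. 0.2 to 0.35 kg. z up
- cell_rack: dark blue plastic cell rack, fixed; origin: middle of the underside. Foot 56 x 200 x 4 mm; three equal open compartments in a row along its y axis, centres at y = -62, 0, +62 mm, each 25 x 58 mm inside, floor 4 mm and wall tops 16 mm above the bench, walls 4 mm thick. Which cell stands in which compartment changes
- long_cell: the longest glass cell: open-topped, 54 mm long (its y), 22 wide (x), 45 high (z), walls 2.5 mm, about 60 g. The long sides (facing +x and -x, 22 mm apart) are frosted; the ends (facing +y and -y) are clear windows. It stands on a rack compartment's floor, long axis along the row; its upper 33 mm stick out. Origin: centre of the underside
- long_cell_window_a: clear end window of the long cell at its +y end, 17 wide x 42.5 mm high; origin: the middle of the window, 24 mm above the cell's underside and 26 mm from the cell's middle
- long_cell_window_b: the like window at the -y end
- mid_cell: Origin: centre of the underside. Glass cell like the long one but 27 mm long (22 wide, 45 high), in another compartment of the rack; leave alone
- short_cell: Origin: centre of the underside. Glass cell like the long one but 15 mm long (22 wide, 45 high), in the remaining compartment; leave alone
- vial_0: Origin: centre of the underside. Amber capped vial, 28 mm diameter, 52 mm high, loose, standing on the far side of the rack; leave alone
- vial_1: Origin: centre of the underside. Its twin; leave alone
- tissue_box: Origin: centre of the underside. Flat white tissue carton 60 x 110 x 35 mm (tissue to 45 mm), loose on the bench behind the photometer; leave alone
- white_bottle: Origin: centre of the underside. White plastic bottle, 62 mm diameter, 150 mm high, loose, at the left of the bench; leave alone
- amber_bottle: Origin: centre of the underside. Amber glass bottle, 68 mm diameter, 160 mm high, loose, at the right of the bench; leave alone
- tip_box: Origin: centre of the underside. Blue pipette-tip box 85 x 125 x 68 mm, loose, at the far edge of the bench; leave alone
Things that resemble listed ones, but are neither listed nor needed, are in the scene too. Leave any black or blue look-alike of the ref_jar alone.

How it is judged:
On the way, in this order (a step that is already met when the one before it is completed fails the run):
1. the jar stands on the parking ring, let go (horizontal distance between ref_jar and park_ring below 0.008 m and angle between ref_jar's own z axis and vertical below 0.05 rad and z of ref_jar in the frame of park_ring below 0.003 m and linear speed of ref_jar below 0.01 m/s and contact force between the fingers and ref_jar below 0.1 N), for 0.3 s.
2. the long cell is held in the light path (x of long_cell_window_a in the frame of light_path between -0.005 and 0.005 m and x of long_cell_window_b in the frame of light_path between -0.005 and 0.005 m and z of long_cell_window_a in the frame of light_path between -0.012 and 0.012 m and z of long_cell_window_b in the frame of light_path between -0.012 and 0.012 m and y of long_cell in the frame of light_path between -0.025 and 0.025 m and angle between long_cell's own z axis and vertical below 0.15 rad and contact force between the fingers and long_cell above 1 N), for 0.2 s.
At the end, for the whole second after the job is handed in: Long cell gripped, still, upright (0.15 rad), touching nothing else; both window middles within 5 mm sideways and 12 mm up or down of the light's axis, its middle within 25 mm of half way between the lenses. Jar let go, upright, at rest on the deck within 8 mm of the parking ring's centre (all of step 1 and all of step 2 and contact force between long_cell and photometer below 0.1 N and contact force between long_cell and ref_jar below 0.1 N and contact force between long_cell and tissue_box below 0.1 N and linear speed of long_cell below 0.02 m/s and angular speed of long_cell below 0.2 rad/s); the arm keeps its last pose, push and grip.
It fails at once if the jar is lifted off the deck (more than 5 mm) or tipped (more than 0.2 rad) (z of ref_jar in the frame of park_ring above 0.005 m or angle between ref_jar's own z axis and vertical above 0.2 rad).
It fails at once if the jar leaves the deck (z of ref_jar in the frame of park_ring below -0.005 m).
It fails at once if a clear window of the long cell is touched by the gripper or arm (contact force between any of the fingers, the arm and long_cell_window_a above 0.3 N or contact force between any of the fingers, the arm and long_cell_window_b above 0.3 N).
It fails at once if something else is disturbed (moved more than 20 mm or tipped more than 0.3 rad) (distance of any of mid_cell, short_cell, vial_0, vial_1, tissue_box, white_bottle, amber_bottle, tip_box from where it was at the start of the episode above 0.02 m or angle between any of mid_cell, short_cell, vial_0, vial_1, tissue_box, white_bottle, amber_bottle, tip_box's own z axis and vertical above 0.3 rad).
It also fails if it takes over 61 s, if anything falls off the work surface, if the arm or the gripper's body presses on something with over 40 N, if the wrist force passes 120 N, or if a joint passes its speed limit or range.

ROBOT

A 6-joint arm with a two-finger parallel gripper is mounted at the origin on the work surface. World frame = base frame: x ahead of the robot, y to its left, z up, the work surface at z = 0. Lengths are in m, angles in rad, forces in N, time in s.
With the tool pointing down it reaches from about 0.325 to 0.775 m from the base axis. Payload 5.5 kg.
Tool frame: the origin (TCP) lies midway between the tips of the shut fingers; the grasp point (between the pads) lies 19 mm behind it; z points along the fingers, y is the line along which they close (so a half turn about z gives the same grasp; the last joint's range is limited). The gripper opens to 85 mm and grips with 20 to 120 N. Pads are 22 mm wide; open, the fingers measure 114 mm over their backs; the gripper's body (76 mm by 85 mm) begins 54 mm behind the grasp point. The pads swing forward as they close: fully open they stand 13 mm farther back than shut.
Start: joints at [-0.057, 0.091, 1.231, -0, 1.82, -0.057], TCP at [0.6, -0, 0.231] pointing down, gripper open.
Joint ranges: [-2.87, 2.87], [-0.86, 2.18], [0.17, 2.46], [-1.51, 4.65], [0.06, 2.69], [-2.65, 2.65]. Speed limits (rad/s): [2.57, 2.57, 3.01, 3.14, 3.14, 3.14].

INTERFACE

Orientations are given as a rotation vector (axis times angle).
In Python, from station import robot, fingers, solver, readout, vision, outline_of, place_of gives the robot as it stands. Calls block until the motion is done:
- robot.move_pose(position, orientation): joint-space move of the TCP to a pose.
- robot.servo_line(position, attitude=None, feed=0.15): straight line of the TCP; attitude=None keeps the orientation; feed is the mean speed in m/s.
- robot.movej(angles): joint-space move.
- fingers.release() and fingers.clamp(strength=None): open the fingers fully, or close them until they stop; strength is the grip in N (None keeps the last).
- robot.hold(seconds).
- solver.ik(position, orientation): joint angles nearest the present ones, or None.
- readout.get_state(): the state.
- vision.capture(name): name is "scene" or "side" or "wrist"; returns a dict with "color" (384x512x3 uint8, blue, green, red), "depth" (384x512 float32, m along the optical axis (not along the pixel's ray), 0 where there is no reading), "intrinsics" (3x3 intrinsics, pixels), "R" (3x3) and "t" (3): a world point X has camera coordinates R X + t. Camera axes: x right, y down, z forward; pixel columns grow to the right and rows downward; lengths in m; the calibration is good to about 2 mm. A picture is of the moment at which its call begins.
A pose or a line that the arm cannot do raises robot.MotionError and nothing moves.
- robot.job_done(): hands the job in; it is judged then, once.
Trained networks look in the newest picture that a camera, given by its name, has taken for a name from the list of things; names that differ only in an ending like _2 or _b are one class to them, and where a whole thing is asked for, a point or a joint stands for the part that bears it (a point fixed in the world has none). Each returns a list of dicts, best first, with "conf" (0 to 1); they miss things now and then, are a little off and sometimes report something else, mostly with a low value. They report only what shows in the picture. A call takes as long as a camera call. They do not tell look-alikes from the thing itself.
- outline_of(thing, camera): "region" (384x512 bool, what is visible of it).
- place_of(thing, camera): "point" ([x, y, z] in m, in world coordinates, good to about 4 mm: a listed point, or the origin of a listed thing).
The state is a dict: "t": time; "qpos": joint angles; "joint_velocities": joint speeds; "effort": joint torques, N m; "tool_pos": TCP position; "ee_rot": TCP orientation; "wrist_force": force on the tool from outside, world axes, zero at the start; "moment": the same for the moment, N m; "finger_gap": finger opening in m; "finger_force": force on a finger pad.
Only numpy, scipy, OpenCV 4.12 (cv2) and the standard library are available. Lean on these libraries where they do the work, as an engineer would, in place of code of your own. Each camera call takes 0.05 s, during which the arm holds its last target. There are 200 camera calls.

## Working session

There is one attempt and no reset: what is moved stays moved. The work goes in short steps, each a Python script; the robot and the scene stay as the last script left them, time stands still between calls to the robot, and variables do not carry over. Pictures are saved under pics/ and viewed, at most 10 in all, crops included, and the job is handed in when it is done.

```bash
mkdir -p pics; ls; python3 - <<'E'
from station import *
import cv2,numpy as np
ims=[]
for c in ("scene","side"):
    d=vision.capture(c); cv2.imwrite(f"pics/{c}0.png",d["color"])
    print(c,d["R"].round(3).tolist(),d["t"].round(3))
    for n in ["light_path","beam_ring","park_ring","photometer","ref_jar","cell_rack","long_cell","long_cell_window_a","mid_cell","short_cell","vial_0","tissue_box"]:
        print(n,[(round(r["conf"],2),np.round(r["point"],3).tolist()) for r in place_of(n,c)])
E
```

```text
pics
scene [[-0.648, 0.762, 0.008], [0.407, 0.355, -0.841], [-0.643, -0.542, -0.54]] [ 0.381 -0.18   2.146]
light_path []
beam_ring []
park_ring []
photometer []
ref_jar []
cell_rack []
long_cell []
long_cell_window_a []
mid_cell []
short_cell []
vial_0 []
tissue_box []
side [[0.945, -0.327, 0.021], [-0.142, -0.464, -0.874], [0.296, 0.823, -0.485]] [-0.575  0.153  1.36 ]
light_path [(0.75, [0.586, 0.218, 0.07])]
beam_ring [(0.87, [0.589, 0.215, 0.028]), (0.16, [0.588, 0.214, 0.027])]
park_ring [(0.81, [0.495, 0.209, 0.023])]
photometer [(0.74, [0.584, 0.217, 0.003])]
ref_jar [(0.78, [0.744, 0.182, 0.0]), (0.74, [0.589, 0.214, 0.028]), (0.58, [0.378, 0.242, -0.001])]
cell_rack [(0.93, [0.558, -0.24, -0.002]), (0.34, [0.589, 0.21, 0.026])]
long_cell [(0.77, [0.542, -0.297, 0.005])]
long_cell_window_a [(0.6, [0.786, 0.026, -0.002]), (0.57, [0.546, -0.271, 0.03]), (0.42, [0.537, -0.321, 0.022])]
mid_cell [(0.48, [0.573, -0.178, 0.004])]
short_cell [(0.62, [0.538, -0.321, 0.024]), (0.41, [0.558, -0.234, 0.002]), (0.34, [0.66, -0.224, 0.001])]
vial_0 [(0.49, [0.627, -0.297, -0.003]), (0.45, [0.659, -0.223, -0.002])]
tissue_box [(0.84, [0.694, 0.294, -0.001])]
```

View pics/side0.png

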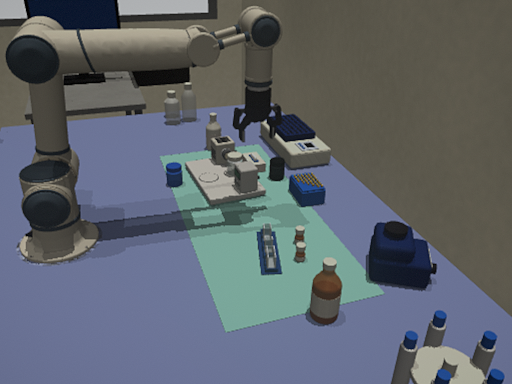

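View pics/scene0.png

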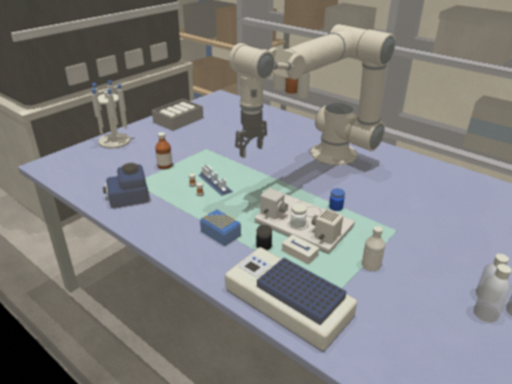

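The side view shows the photometer at about (225,178) with the jar at (235,160). The blue and black look-alikes are at (174,174) and (277,168), and the rack is at (268,250). In the scene view, the photometer is at about (305,218) and the rack at (215,182). I'll use the wrist camera for closer looks.

```bash
python3 - <<'E'
from station import *
import cv2,numpy as np
s=readout.get_state(); print(s["t"],s["ee_rot"],s["finger_gap"])
for tag,p,names in (("rack",[0.53,-0.235,0.27],["cell_rack","long_cell","long_cell_window_a","mid_cell","short_cell","vial_0"]),("pm",[0.50,0.212,0.30],["light_path","beam_ring","park_ring","photometer","ref_jar","tissue_box"])):
    robot.move_pose(p,s["ee_rot"])
    d=vision.capture("wrist"); cv2.imwrite(f"pics/w_{tag}.png",d["color"]); np.savez(f"w_{tag}.npz",**d)
    print(tag,d["R"].round(3).tolist(),d["t"].round(3),readout.get_state()["t"])
    for n in names:
        print(n,[(round(r["conf"],2),np.round(r["point"],4).tolist()) for r in place_of(n,"wrist")])
print(readout.get_state()["t"])
E
```

```text
1.3 [2.22142240e+00 2.22145602e+00 6.73285777e-05] 0.08565018200776457
rack [[1.0, 0.001, -0.001], [0.001, -0.96, 0.279], [-0.0, -0.279, -0.96]] [-0.529 -0.271  0.35 ] 2.325
cell_rack [(0.94, [0.5593, -0.2314, 0.0002])]
long_cell [(0.86, [0.5403, -0.2957, 0.0007])]
long_cell_window_a [(0.46, [0.5336, -0.3205, 0.0287]), (0.45, [0.5485, -0.2732, 0.0262])]
mid_cell [(0.92, [0.5791, -0.1757, 0.0045])]
short_cell [(0.55, [0.5575, -0.2339, 0.0041])]
vial_0 [(0.72, [0.6581, -0.2192, 0.0025]), (0.61, [0.6293, -0.2975, 0.0005]), (0.31, [0.5588, -0.24, 0.0063])]
pm [[1.0, -0.001, -0.001], [-0.001, -0.96, 0.28], [-0.001, -0.28, -0.96]] [-0.499  0.149  0.504] 4.325
light_path []
beam_ring [(0.75, [0.5884, 0.2129, 0.0268])]
park_ring [(0.85, [0.4966, 0.2135, 0.028])]
photometer [(0.52, [0.593, 0.2149, 0.0256])]
ref_jar [(0.59, [0.5904, 0.2147, 0.027]), (0.58, [0.3802, 0.2425, -0.0011]), (0.57, [0.747, 0.1807, 0.0018]), (0.43, [0.6942, 0.2921, -0.0029])]
tissue_box [(0.95, [0.6908, 0.2895, 0.0012])]
4.625
```

View pics/w_rack.png

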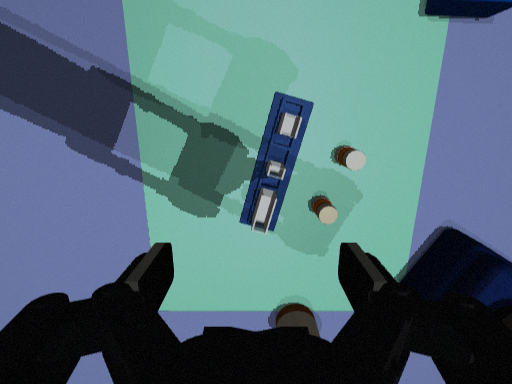

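View pics/w_pm.png

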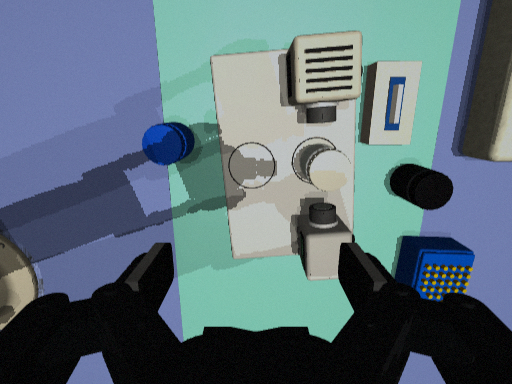

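The wrist views show the long cell in the rack's lower compartment at (264,208), with the rack at about (277,162) and yawed clockwise. The photometer's parking ring is at (252,165), the beam ring at (316,160) and the white-capped jar leaning away at (328,170). Next I'll rectify both images onto known planes to get precise poses.

```bash
cat > rect.py <<'E'
import numpy as np,cv2
def rect(f,z,x0,y0,w,h,s=2000):
    "top view at height z: col=(x-x0)*s, row=(y0-y)*s"
    d=np.load(f)
    A=np.array([[1/s,0,x0],[0,-1/s,y0],[0,0,z],[0,0,1]])
    P=d["intrinsics"]@np.c_[d["R"],d["t"]]
    return cv2.warpPerspective(d["color"],P@A,(w,h),flags=cv2.INTER_CUBIC|cv2.WARP_INVERSE_MAP)
E
python3 - <<'E'
from rect import *
a=rect("w_pm.npz",.026,.42,.40,500,700)
b=rect("w_rack.npz",.049,.48,-.12,300,480)
c=np.zeros((600,800,3),np.uint8); c[:480,500:]=b; c[:600,:500]=a[50:650]
cv2.imwrite("pics/rect.png",c)
g=cv2.cvtColor(a,cv2.COLOR_BGR2GRAY)
m=cv2.HoughCircles(cv2.medianBlur(g,5),cv2.HOUGH_GRADIENT,1,60,param1=100,param2=15,minRadius=63,maxRadius=76)
for x,y,r in m[0][:5]: print("circ",.42+x/2000,.40-y/2000,r/2000)
# left plate edge: green->beige in red channel
pts=[]
for r in range(140,640,5):
    row=cv2.GaussianBlur(a[r:r+1,:160].astype(float),(7,1),0)[0,:,2]; i=np.argmax(np.diff(row)); pts.append((i,r))
pts=np.array(pts,float); v=cv2.fitLine(pts.astype(np.float32),cv2.DIST_HUBER,0,.01,.01).ravel(); print("edge line",v,"yaw",np.arctan2(v[0],v[1]) )
d=np.load("w_rack.npz")["color"]
hsv=cv2.cvtColor(rect("w_rack.npz",.004,.46,-.1,400,560),cv2.COLOR_BGR2HSV)
mk=cv2.inRange(hsv,(105,130,20),(130,255,200)); mk=cv2.morphologyEx(mk,cv2.MORPH_CLOSE,np.ones((25,25)))
n,l,st,_=cv2.connectedComponentsWithStats(mk); k=1+np.argmax(st[1:,4])
q=cv2.minAreaRect(np.argwhere(l==k)[:,::-1].astype(np.float32)); print("rack",.46+q[0][0]/2000,-.1-q[0][1]/2000,np.array(q[1])/2000,q[2])
E
```

```text
circ 0.49175 0.20925 0.0343
circ 0.58725 0.21675001 0.03265
circ 0.61325 0.20025 0.033299997
circ 0.62775 0.26925 0.036599997
edge line [1.1199611e-01 9.9370867e-01 5.5847904e+01 2.7246808e+02] yaw 0.11223157
rack 0.5564911575317383 -0.23433580017089845 [0.05544875 0.19813121] 15.350136756896973
```

View pics/rect.png

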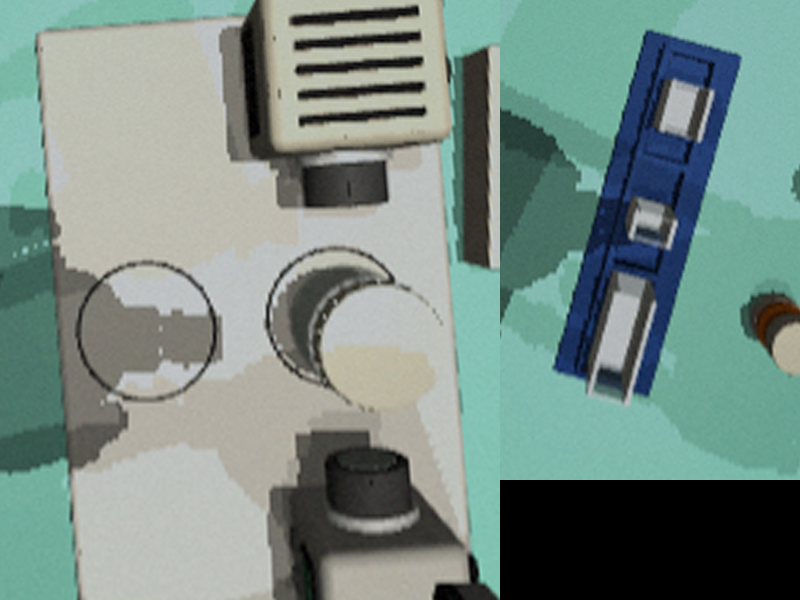

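Park ring is at about (0.4925, 0.209) and the photometer yaw is about 0.076, since both the plate edges and the ring pair give 0.074–0.079. The 0.112 fit was thrown off by shadow. The long cell is at about (0.541, -0.2945) with rack yaw -0.268. Now I'll measure the cap centre and slide the jar.

```bash
cat >> rect.py <<'E'
from scipy.spatial.transform import Rotation as Ro
R0=Ro.from_rotvec([np.pi/2**.5,np.pi/2**.5,0])
att=lambda yaw:(Ro.from_euler("z",yaw)*R0).as_rotvec()
YAW=.076; PARK=np.array([.4925,.2092]); EX=np.array([np.cos(YAW),np.sin(YAW)]); BEAM=PARK+.095*EX
def circles(f,z,x0,y0,r0,r1,w=300,h=300):
    g=cv2.cvtColor(rect(f,z,x0,y0,w,h),cv2.COLOR_BGR2GRAY)
    m=cv2.HoughCircles(cv2.medianBlur(g,5),cv2.HOUGH_GRADIENT,1,10,param1=80,param2=12,minRadius=r0,maxRadius=r1)
    return [] if m is None else [(round(x0+x/2000,4),round(y0-y/2000,4),r/2000) for x,y,r in m[0][:3]]
E
python3 - <<'E'
from rect import *
from station import *
cap=circles("w_pm.npz",.100,.51,.29,49,57); print("beam",BEAM,"cap",cap)
c=np.array(cap[0][:2]) if cap else BEAM
if np.linalg.norm(c-BEAM)>.007: print("cap fit rejected"); c=np.array([.589,.2145])
lat=np.array([-EX[1],EX[0]])
robot.move_pose([*c,.16],att(YAW))
robot.servo_line([*c,.069],feed=.1)
fingers.clamp(25); s=readout.get_state(); print(s["finger_gap"],s["finger_force"],s["wrist_force"],s["tool_pos"])
robot.servo_line([*PARK,.069],feed=.05)
s=readout.get_state(); print(s["tool_pos"],s["wrist_force"],s["t"])
fingers.release(); robot.hold(.2)
robot.servo_line([*PARK,.20],feed=.15)
robot.move_pose([.51,.16,.28],att(YAW))
d=vision.capture("wrist"); np.savez("w_pm2.npz",**d); cv2.imwrite("pics/w_pm2.png",d["color"])
for n in ("ref_jar","park_ring","beam_ring","light_path"):
    print(n,[(round(r["conf"],2),np.round(r["point"],4).tolist()) for r in place_of(n,"wrist")])
print("beam ring",circles("w_pm2.npz",.026,.51,.29,66,74)); print("cap",circles("w_pm2.npz",.1,.42,.28,49,57)); print(readout.get_state()["t"])
a=rect("w_pm2.npz",.026,.42,.30,400,400);b=rect("w_pm2.npz",.1,.42,.30,400,400)
cv2.imwrite("pics/rect2.png",np.hstack([a,b]))
E
```

```text
beam [0.58722577 0.21641305] cap [(np.float32(0.5727), np.float32(0.2272), np.float32(0.0282)), (np.float32(0.5917), np.float32(0.2162), np.float32(0.026)), (np.float32(0.5718), np.float32(0.2332), np.float32(0.0249))]
cap fit rejected
0.054407145519873586 26.42957031726837 [4.57826376 0.36300286 5.2906178 ] [0.59038934 0.21475381 0.07077734]
[0.49420713 0.20944024 0.07071969] [4.84598031 0.38474981 5.50763312] 8.8583
ref_jar [(0.87, [0.7471, 0.1788, 0.0012]), (0.77, [0.496, 0.21, 0.0265]), (0.77, [0.3806, 0.244, -0.0016]), (0.18, [0.5902, 0.215, 0.0666])]
park_ring []
beam_ring [(0.95, [0.5872, 0.2138, 0.0287])]
light_path [(0.69, [0.5875, 0.2129, 0.068])]
beam ring [(np.float32(0.5882), np.float32(0.2168), np.float32(0.03555)), (np.float32(0.5838), np.float32(0.2197), np.float32(0.0367)), (np.float32(0.5842), np.float32(0.2132), np.float32(0.0367))]
cap [(np.float32(0.4952), np.float32(0.2138), np.float32(0.026549999)), (np.float32(0.4928), np.float32(0.2092), np.float32(0.026)), (np.float32(0.5697), np.float32(0.2198), np.float32(0.026549999))]
11.2167
```

View pics/rect2.png

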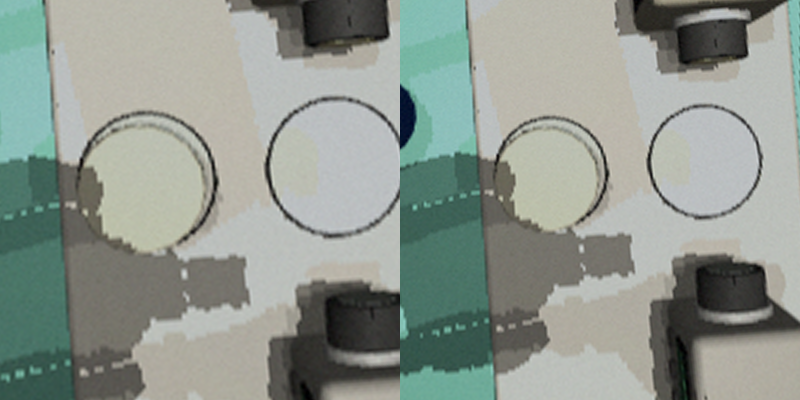

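The jar stands on the parking ring: its cap is concentric with the ring to about 2 mm, around (147,181) in the left panel. The beam ring is at (334,166), i.e. (0.5877, 0.217). Now the cell.

```bash
python3 - <<'E'
from rect import *
from station import *
c=np.array([.541,-.2945]); y=-.268
robot.move_pose([*c,.15],att(y))
robot.servo_line([*c,.022],feed=.1)
s=readout.get_state(); print(s["tool_pos"],s["wrist_force"])
fingers.clamp(35); robot.hold(.2)
s=readout.get_state(); print(s["finger_gap"],s["finger_force"],s["tool_pos"],s["wrist_force"])
robot.servo_line([*c,.2],feed=.1)
s=readout.get_state(); print(s["finger_gap"],s["finger_force"],s["tool_pos"],s["wrist_force"],s["t"])
ims=[]
for n in ("wrist","side"):
    d=vision.capture(n); np.savez(f"g_{n}.npz",**d)
    print(n,[(round(r["conf"],2),np.round(r["point"],4).tolist()) for r in place_of("long_cell",n)])
    ims.append(d["color"])
cv2.imwrite("pics/grip.png",np.hstack([ims[0][100:384,60:452],cv2.resize(ims[1][130:272,200:396],(392,284),interpolation=3)]))
E
```

```text
[ 0.54153207 -0.29481119  0.02305446] [ 0.1591834  -0.22022395 -0.27428206]
0.021292226012602694 35.896005034446716 [ 0.54110401 -0.2945578   0.02217911] [0.81731278 0.08793134 0.43924005]
0.021401752595548315 35.66562831401825 [ 0.5407923  -0.29436297  0.19917904] [-0.48801212 -0.08192604 -1.56455997] 17.1083
wrist [(0.74, [0.5408, -0.2932, 0.1809])]
side []
```

View pics/grip.png

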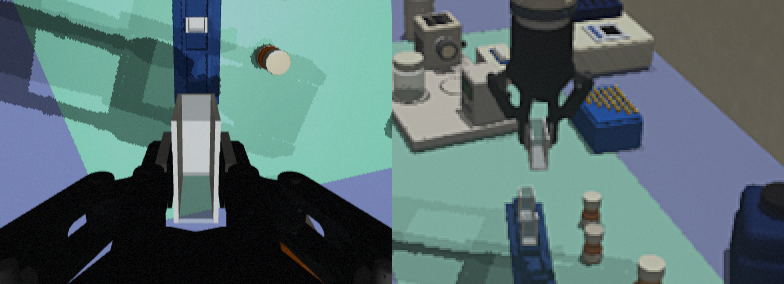

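The cell is held squarely by its long sides, centred between the fingers at about (196,160), and the other cells are still in the rack. I'll carry it to the light path.

```bash
python3 - <<'E'
from rect import *
from station import *
b=np.array([.5876,.2166]); y=.077
robot.move_pose([*b,.2],att(y))
robot.servo_line([*b,.064],feed=.08); robot.hold(.3)
s=readout.get_state(); print(s["finger_gap"],s["finger_force"],s["tool_pos"],s["wrist_force"],s["t"],(Ro.from_rotvec(s["ee_rot"])*Ro.from_rotvec(att(y)).inv()).as_rotvec())
ims=[]
for n in ("wrist","side"):
    d=vision.capture(n)
    for k in ("long_cell","long_cell_window_a","light_path","ref_jar"): print(n,k,[(round(r["conf"],2),np.round(r["point"],4).tolist()) for r in place_of(k,n)])
    ims.append(d["color"])
cv2.imwrite("pics/fin.png",np.hstack([ims[0][100:384,60:452],cv2.resize(ims[1][110:210,160:298],(392,284),interpolation=3)]))
E
```

```text
0.02146531005099741 35.6480598449707 [0.58765143 0.21663411 0.06413214] [-0.36561459 -0.61176499 -0.56237723] 21.3167 [ 8.58945198e-05 -1.89236506e-04  5.64989921e-05]
wrist long_cell [(0.6, [0.5878, 0.2196, 0.0454])]
wrist long_cell_window_a [(0.68, [0.5897, 0.1893, 0.0708]), (0.61, [0.5874, 0.2412, 0.0705])]
wrist light_path []
wrist ref_jar [(0.62, [0.7482, 0.1786, -0.0016]), (0.6, [0.491, 0.2092, 0.0288])]
side long_cell [(0.61, [0.588, 0.2146, 0.0459])]
side long_cell_window_a [(0.67, [0.5837, 0.2156, 0.0033]), (0.51, [0.5906, 0.1906, 0.0679]), (0.49, [0.7861, 0.0227, -0.0019])]
side light_path [(0.91, [0.5846, 0.2169, 0.0664]), (0.32, [0.5909, 0.5066, -0.0028])]
side ref_jar [(0.76, [0.4919, 0.205, 0.0275]), (0.74, [0.377, 0.241, -0.0001]), (0.66, [0.7454, 0.1819, 0.0016])]
```

View pics/fin.png

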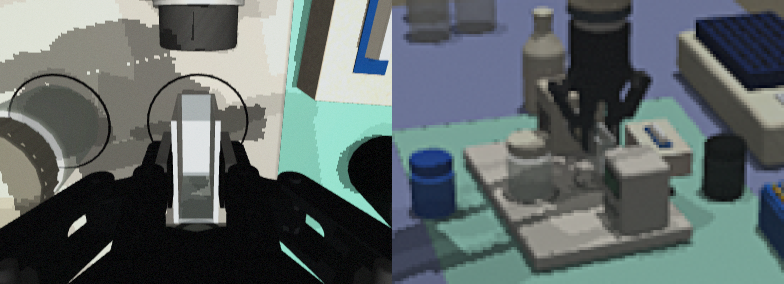

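The cell is between the lenses, aligned with the barrel at (198,25) and centred over the beam ring. The jar is on the parking ring, and all the measured values agree to within a few mm. I'm handing it in.

```bash
python3 -c "
from station import *
print(robot.job_done())"
```

```text
the job is handed in; nothing more can be done
None
```

I handed the job in at about 21 s on the robot clock: the jar is let go on the parking ring, about 2 mm off centre, and the long cell is held upright in the light path by its frosted sides; no verdict was returned.

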